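# Feel along the edge of a litho scraper bar

## Task

Check the scraper bar that stands in the sprung stand for nicks: touch its upper edge with the closed fingertips at the end by the round clamp wheel and run them slowly along the whole edge, in light contact all the way, to the end by the square block, then draw clear. Press lightly, so that the sprung channel never goes down to its stop; do not pinch or lift the scraper, leave it seated in its channel, and leave the spare scraper, the jar and the ink knife where they are.

Things in the scene. Friction and masses are not known exactly. Their poses are not given: they have to be found in the camera images.
- stand: Dark steel stand fixed on the bench at any heading, base plate 80 x 330 x 10 mm. Origin: centre of its underside; y lengthwise, z up. At y = -142 mm a bright round clamp wheel, 42 mm across, top 54 mm above the bench; at y = +141 mm a square-edged block 50 x 26 mm, top 44 mm up. Between them a sprung aluminium channel, 28 x 235 mm, rim 60 mm up, holds the scraper.
- rest (a joint): How far the sprung channel with the scraper in it has been pushed straight down (m): 0 at rest, 0.014 on its stop (past 0.013 counts as on it). It starts to give at 1.5 to 3 N, then takes 0.5 N more per mm (6 mm down: about 5 N), goes down level wherever the edge is pressed, and comes back up by itself.
- scraper: Loose wooden scraper bar, 14 mm thick, 220 mm long, 60 mm high, 0.2 kg, standing on its long side in the channel, pale edge up. Origin: centre of its underside, 30 mm above the bench at rest; y along it from wheel end to block end, z up. Its upper edge is at z = +60 mm: 90 mm above the bench, 30 mm above the channel's rim. About 1 mm of play in the channel.
- edge_wheel_end (a point): Point on the middle of the scraper's upper edge, 15 mm in from its end by the round clamp wheel.
- edge_block_end (a point): Point on the middle of the scraper's upper edge, 15 mm in from its end by the square block. The edge runs straight between these two points, 190 mm, level.
- spare_center (a point): Centre of a spare scraper bar of the same make, lying flat on the bench along one side of the stand, about 110 mm from the stand's centre line (60 mm wide, 220 mm long, 14 mm high). To be left alone.
- jar_center (a point): Centre of a closed jar, 52 mm across and 65 mm tall, standing on the bench on the other side of the stand, about 110 mm from its centre line. To be left alone.
- knife: Ink knife (spatula), about 170 mm long, lying on the bench on the jar's side of the stand, about 110 mm from its centre line. To be left alone.

How it is judged:
On the way, in this order (a step that is already met when the one before it is completed fails the run):
1. the fingertips touch the upper edge of the standing scraper within about 30 mm of its end by the clamp wheel (contact force between the fingers and scraper above 0.3 N and z of the grasp point in the frame of stand above 0.08 m and x of the grasp point in the frame of stand between -0.022 and 0.022 m and y of the grasp point in the frame of stand between -0.125 and -0.078 m), for 0.1 s.
2. the fingertips are touching the edge about 60 mm before the middle (contact force between the fingers and scraper above 0.3 N and z of the grasp point in the frame of stand above 0.08 m and x of the grasp point in the frame of stand between -0.022 and 0.022 m and y of the grasp point in the frame of stand between -0.072 and -0.048 m), for 0.05 s.
3. the fingertips are touching the edge at about 30 mm before the middle (contact force between the fingers and scraper above 0.3 N and z of the grasp point in the frame of stand above 0.08 m and x of the grasp point in the frame of stand between -0.022 and 0.022 m and y of the grasp point in the frame of stand between -0.042 and -0.018 m), for 0.05 s.
4. the fingertips are touching the edge at the middle (contact force between the fingers and scraper above 0.3 N and z of the grasp point in the frame of stand above 0.08 m and x of the grasp point in the frame of stand between -0.022 and 0.022 m and y of the grasp point in the frame of stand between -0.012 and 0.012 m), for 0.05 s.
5. the fingertips are touching the edge at about 30 mm past the middle (contact force between the fingers and scraper above 0.3 N and z of the grasp point in the frame of stand above 0.08 m and x of the grasp point in the frame of stand between -0.022 and 0.022 m and y of the grasp point in the frame of stand between 0.018 and 0.042 m), for 0.05 s.
6. the fingertips are touching the edge at about 60 mm past the middle (contact force between the fingers and scraper above 0.3 N and z of the grasp point in the frame of stand above 0.08 m and x of the grasp point in the frame of stand between -0.022 and 0.022 m and y of the grasp point in the frame of stand between 0.048 and 0.072 m), for 0.05 s.
7. the fingertips are touching the edge within about 30 mm of its end by the square block (contact force between the fingers and scraper above 0.3 N and z of the grasp point in the frame of stand above 0.08 m and x of the grasp point in the frame of stand between -0.022 and 0.022 m and y of the grasp point in the frame of stand between 0.078 and 0.125 m), for 0.1 s.
At the end, for the whole second after the job is handed in: The edge has been felt from wheel end to block end; the scraper stands at rest in its channel (within 5 mm, upright within 0.12 rad), the channel has come back up (within 1.5 mm), and the spare scraper, jar and knife are within 20 mm of where they were (value of joint rest below 0.0015 m and z of scraper in the frame of stand between 0.027 and 0.033 m and horizontal distance between scraper and stand below 0.005 m and angle between the y axis of scraper and the y axis of stand, either way round below 0.05 rad and angle between scraper's own z axis and vertical below 0.12 rad and linear speed of scraper below 0.02 m/s and distance of each of spare_center, jar_center, knife from where it was at the start of the episode below 0.02 m); the robot touches nothing.
It fails at once if the sprung channel is pressed down to its stop (more than 13 mm) (value of joint rest above 0.013 m).
It fails at once if the scraper is pushed with more than 25 N (contact force between the fingers and scraper above 25 N).
It fails at once if the scraper is lifted more than 8 mm out of its seat (z of scraper in the frame of stand above 0.038 m).
It fails at once if the fingers are lowered astride the scraper as for pinching it (x of the grasp point in the frame of stand between -0.012 and 0.012 m and y of the grasp point in the frame of stand between -0.11 and 0.11 m and z of the grasp point in the frame of stand below 0.072 m).
It fails at once if the spare scraper, the jar or the knife is moved more than 20 mm (distance of any of spare_center, jar_center, knife from where it was at the start of the episode above 0.02 m).
It also fails if it takes over 48 s, if anything falls off the work surface, if the arm or the gripper's body presses on something with over 40 N, if the wrist force passes 120 N, or if a joint passes its speed limit or range.

## Robot

A 7-joint arm with a two-finger parallel gripper is mounted at the origin on the work surface. World frame = base frame: x ahead of the robot, y to its left, z up, the work surface at z = 0. Lengths are in m, angles in rad, forces in N, time in s.
With the tool pointing down it reaches from about 0.425 to 0.925 m from the base axis. Payload 6.8 kg.
Tool frame: the origin (TCP) lies midway between the tips of the shut fingers; the grasp point (between the pads) lies bot.grip_point_offset behind it (bot.grip_point_offset is the distance from the TCP to the grasp point, in m); z points along the fingers, y is the line along which they close (so a half turn about z gives the same grasp; the last joint's range is limited). The gripper opens to 85 mm and grips with 20 to 120 N. Pads are 22 mm wide; open, the fingers measure 114 mm over their backs; the gripper's body (76 mm by 85 mm) begins 54 mm behind the grasp point. The pads swing forward as they close: fully open they stand 13 mm farther back than shut.
Start: joints at [1.206, 0.477, 0.022, 1.555, -0.011, 1.109, -0.083], TCP at [0.171, -0.653, 0.231] pointing down, gripper open.
Joint ranges: [-2.96, 2.96], [-0.34, 2.1], [-1.41, 1.46], [0.24, 2.44], [-1.37, 4.51], [0.17, 1.92], [-2.96, 2.96]. Speed limits (rad/s): [2.39, 2.39, 3.14, 3.14, 3.14, 3.14, 3.14].

## Interface

Orientations are given as a unit quaternion [w, x, y, z].
In Python, from station import get_obs, cams, job, bot gives the robot as it stands.
- The arm moves only by the tool arm_command, never from a script. Its argument "rows" is a list that holds one entry, the list of rows, each a list of 5 numbers: the finger opening in mm, from 0 to 85.4, then the shift along the world's x, y, z in units of 60 mm (1.0 is 60 mm), then the turn about the world's z in units of 0.08 rad (1.0 is 0.08 rad). In form: [[[grip, x, y, z, turn], ...]]. A call has exactly 10 rows; each row shifts and turns the commanded pose from where the row before left it; what a row does not reach is not made up. A row lasts 1/8 s, in which the tool goes at most 62.5 mm and 10.7 degrees, less where a joint would pass 70% of its speed; a pose out of reach is approached as far as the arm can. A call with a number of a shift or a turn outside -1 to 1 is refused whole. A call with a gripper value outside its range is refused whole. The fingers move at their own pace and stop on an object; "newtons" is the grip in N (left out, the last holds). Time passes only in rows, so rows that do not move let the fingers close, or fill a call up. It gives the time, the measured TCP pose, the force, the opening and the grip force at its end, in the units of the state.
- get_obs(): the state, without advancing time (a new reading comes with each control period).
- cams.read_camera(name): name is "side" or "top" or "wrist"; returns the picture (480x640x3 uint8, red, green, blue); there is no depth.
- cams.camera_params(name): a dict with "K" (3x3 intrinsics, pixels), "k1" (the pictures are not rectified: a ray, as slopes to the right and down, at radius r is drawn at 1 + k1 r^2 times it, then the intrinsics apply), "extrinsics" (4x4, takes a point from camera to world coordinates). Camera axes: x right, y down, z forward; pixel columns grow to the right and rows downward; lengths in m; the calibration is good to about 2 mm. A picture is of the moment at which its call begins: read the wrist's pose just before it. camera_params takes no time and is no camera call; for the wrist camera it gives the pose at the moment of the call.
- job.hand_in(): hands the job in; it is judged then, once.
The state is a dict: "t": time; "q": joint angles; "joint_vel": joint speeds; "joint_torque": joint torques, N m; "eef_pos": TCP position; "tool_rot": TCP orientation; "contact_force": force on the tool from outside, world axes, zero at the start; "torque": the same for the moment, N m; "gripper_width": opening from 0.0 (shut) to 1.0 (fully open); "grasp_force": force on a finger pad.
Only numpy, scipy, OpenCV 4.12 (cv2) and the standard library are available. Lean on these libraries where they do the work, as an engineer would, in place of code of your own. Each camera call takes 0.05 s, during which the arm holds its last target. There are 200 camera calls.

## Working session

There is one attempt and no reset: what is moved stays moved. The work goes in short steps, Python scripts to look and compute and a tool call to move; the robot and the scene stay as the last step left them, time stands still between calls to the robot, and variables do not carry over. Pictures are saved under pics/ and viewed, at most 10 in all, crops included, and the job is handed in when it is done.

Besides the shell and the picture viewer there is one more tool, called after "Emit:" as name([rows], argument=value, ...), one row to a line, values as JSON. arm_command: Moves the arm, as the interface text tells. Its arguments: {"type":"object","properties":{"rows":{"type":"array"},"newtons":{"type":"number"}},"required":["rows"]}

```bash
mkdir -p pics
cat > h.py <<'E'
import numpy as np, cv2
from station import get_obs, cams, job, bot
def shot(n,f):
    p=cams.camera_params(n); im=cams.read_camera(n); cv2.imwrite(f'pics/{f}.png',im[:,:,::-1]); np.savez(f'pics/{f}.npz',K=p['K'],k1=p['k1'],E=p['extrinsics'])
def topt(f,uv,z):
    d=np.load(f'pics/{f}.npz'); K,k,E=d['K'],float(d['k1']),d['E']
    out=[]
    for u,v in uv:
        x=np.linalg.solve(K,[u,v,1.])[:2]; s=x.copy()
        for _ in range(20): s=x/(1+k*(s@s))
        r=E[:3,:3]@[*s,1]; t=E[:3,3]; out.append(t+r*(z-t[2])/r[2])
    return np.array(out)
E
python3 - <<'E'
from h import *
o=get_obs(); print(o['t'],o['eef_pos'],o['tool_rot'],o['gripper_width'],bot.grip_point_offset)
shot('top','top0');shot('side','side0')
E
```

```text
0.0 [ 0.17130562 -0.65227477  0.23031317] [-9.08522679e-04  9.91762595e-01  1.28086292e-01 -1.75633706e-04] 1.0037132154132615 0.0187
```

View pics/top0.png

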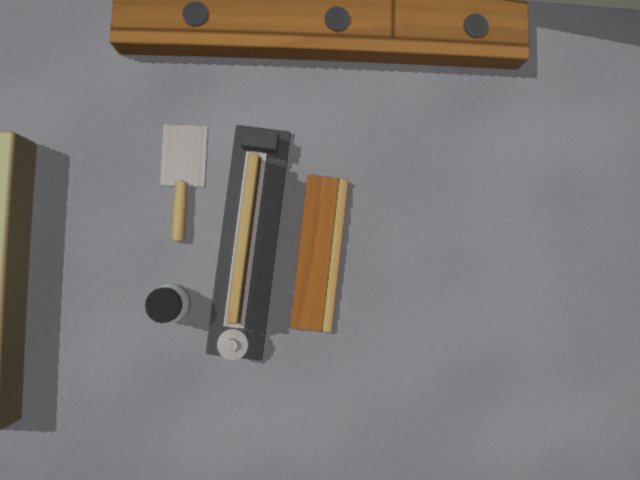

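View pics/side0.png

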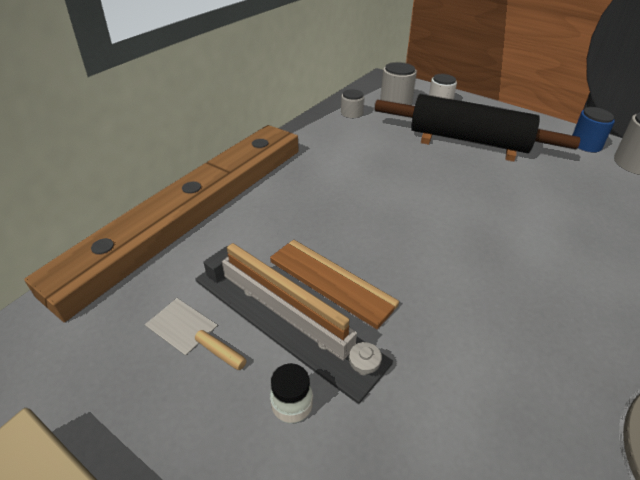

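The top picture shows the scraper edge running from about (234,323) at the wheel end to (253,154) at the block end. The wheel is at (232,345) and the block at (260,139). The jar and knife are to the left, and the spare is to the right.

Run:
```python
from h import *
im=cv2.imread('pics/top0.png')
hsv=cv2.cvtColor(im,cv2.COLOR_BGR2HSV)
m=((hsv[...,1]>70)&(hsv[...,2]>130)).astype(np.uint8); m[:, :215]=0; m[:,285:]=0; m[:120]=0
n,l,s,c=cv2.connectedComponentsWithStats(m); i=1+s[1:,4].argmax(); print(s[i],c[i])
b=cv2.minAreaRect(np.argwhere(l==i)[:,::-1].astype(np.float32)); print(b)
P=cv2.boxPoints(b); P=P[P[:,1].argsort()]
e=[P[2:].mean(0),P[:2].mean(0)]; print(e)
w=topt('top0',e,.09); print(w, np.linalg.norm(w[1]-w[0]), np.linalg.norm(w,axis=1))
d=(w[1]-w[0])/np.linalg.norm(w[1]-w[0]);print('dir',d,'mid',w.mean(0), 'yaw of edge',np.arctan2(d[1],d[0]))
print('wheel',topt('top0',[(232,345)],.054),'jar',topt('top0',[(164,305)],.065))
from scipy.spatial.transform import Rotation as R
q=get_obs()['tool_rot'];print(R.from_quat([*q[1:],q[0]]).as_matrix())
```

```text
[ 227  153   32  171 1682] [242.05469679 238.16171225]
((242.0802459716797, 237.94485473632812), (9.958211898803711, 171.54757690429688), 7.485039710998535)
[array([230.90672, 322.98776], dtype=float32), array([253.25375, 152.90195], dtype=float32)]
[[0.47567223 0.12755019 0.09      ]
 [0.69273169 0.10705937 0.09      ]] 0.2180244969339293 [0.50063272 0.70670991]
dir [ 0.9955737  -0.09398405  0.        ] mid [0.58420196 0.11730478 0.09      ] yaw of edge -0.09412296716876763
wheel [[0.44306958 0.12944322 0.054     ]] jar [[0.49388834 0.21854524 0.065     ]]
[[ 9.67200059e-01  2.54015290e-01 -5.27750696e-04]
 [ 2.54015808e-01 -9.67198875e-01  1.51813385e-03]
 [-1.24810671e-04 -1.60239616e-03 -9.99998708e-01]]
```

Emit:
arm_command([
  [[0, 0.5, 0.5, 0, -0.44], [0, 0.5, 0.5, 0, -0.44], [0, 0.5, 0.5, 0, -0.44], [0, 0.5, 0.5, 0, -0.44], [0, 0.5, 0.5, 0, -0.44], [0, 0.5, 0.5, 0, -0.44], [0, 0.5, 0.5, 0, -0.44], [0, 0.5, 0.5, 0, -0.44], [0, 0.5, 0.5, 0, -0.44], [0, 0.5, 0.5, 0, -0.44]],
])

```text
t: 1.35
eef_pos: [0.4721, -0.3517, 0.231]
tool_rot: [-0.0, 0.999, -0.048, -0.0]
contact_force: [0.4, -0.1, -0.7]
gripper_width: -0.001
grasp_force: 0.0
```

Emit:
arm_command([
  [[0, 0, 0.8, 0, 0], [0, 0, 0.8, 0, 0], [0, 0, 0.8, 0, 0], [0, 0, 0.8, 0, 0], [0, 0, 0.8, 0, 0], [0, 0, 0.8, 0, 0], [0, 0, 0.8, 0, 0], [0, 0, 0.8, 0, 0], [0, 0, 0.8, 0, 0], [0, 0, 0, 0, 0]],
])

```text
t: 2.6
eef_pos: [0.4709, 0.0833, 0.2313]
tool_rot: [-0.001, 0.999, -0.044, -0.0]
contact_force: [0.3, -0.6, 0.4]
gripper_width: 0.001
grasp_force: 0.0
```

Emit:
arm_command([
  [[0, 0.1, 0.14, 0, 0], [0, 0.1, 0.14, 0, 0], [0, 0.1, 0.14, 0, 0], [0, 0.1, 0.14, 0, 0], [0, 0.1, 0.14, 0, 0], [0, 0, 0, 0, 0], [0, 0, 0, 0, 0], [0, 0, 0, 0, 0], [0, 0, 0, 0, 0], [0, 0, 0, 0, 0]],
])

```text
t: 3.85
eef_pos: [0.5014, 0.121, 0.2314]
tool_rot: [0.0, 0.999, -0.048, 0.0]
contact_force: [0.5, 0.1, -0.1]
gripper_width: 0.003
grasp_force: 0.0
```

Run:
```python
from h import *
shot('wrist','w1'); print(get_obs()['eef_pos'])
```

```text
[0.50143228 0.1210063  0.23134979]
```

View pics/w1.png

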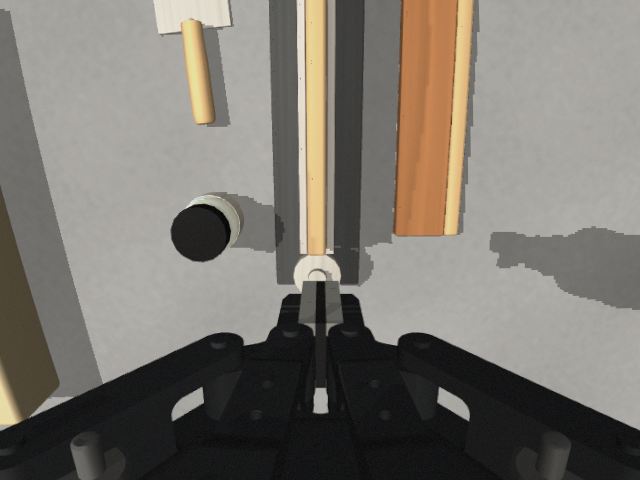

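The wrist view shows the edge running straight up the image, from its wheel end at about (317,254) to (316,0). It sits just left of the fingers' axis.

Run:
```python
from h import *
w=topt('w1',[(317,254),(316.5,120),(316,10)],.09);print(w)
im=cv2.imread('pics/w1.png');hsv=cv2.cvtColor(im,cv2.COLOR_BGR2HSV)
pts=[]
for v in range(10,250,10):
    c=np.where((hsv[v,290:345,1]>70)&(hsv[v,290:345,2]>140))[0]+290
    if len(c): pts.append((c.mean(),v,len(c)))
print(pts[0],pts[-1]); p=topt('w1',[a[:2] for a in pts],.09)
k=np.polyfit(p[:,0],p[:,1],1);print(k,[(x,np.polyval(k,x)) for x in (.477,.5,.585,.68)])
print(topt('w1',[(318,274)],.054))
```

```text
[[0.47673397 0.12545582 0.09      ]
 [0.57302062 0.11638562 0.09      ]
 [0.64305014 0.10987478 0.09      ]]
(np.float64(315.0), 10, 21) (np.float64(315.5), 240, 18)
[-0.09561448  0.17205649] [(0.477, np.float64(0.12644838050648793)), (0.5, np.float64(0.12424924757741959)), (0.585, np.float64(0.11612201718738448)), (0.68, np.float64(0.10703864204558051))]
[[0.44735567 0.12770938 0.054     ]]
```

Emit:
arm_command([
  [[0, -0.1, 0.04, -0.3, 0], [0, -0.1, 0.03, -0.3, 0], [0, 0, 0, -0.3, 0], [0, 0, 0, -0.3, 0], [0, 0, 0, -0.3, 0], [0, 0, 0, -0.3, 0], [0, 0, 0, -0.2, 0], [0, 0, 0, -0.1, 0], [0, 0, 0, 0, 0], [0, 0, 0, 0, 0]],
])

```text
t: 5.15
eef_pos: [0.4899, 0.1255, 0.1058]
tool_rot: [-0.0, 0.999, -0.048, 0.0]
contact_force: [0.3, -0.5, 1.0]
gripper_width: 0.002
grasp_force: 0.0
```

Run:
```python
from h import *
shot('wrist','w2');shot('side','s2'); print(get_obs()['eef_pos'],get_obs()['contact_force'])
a=cv2.imread('pics/w2.png')[120:420,170:470];b=cv2.imread('pics/s2.png')[200:420,200:420]
cv2.imwrite('pics/c2.png',np.hstack([cv2.resize(a,(400,400)),cv2.resize(b,(400,400))]))
```

```text
[0.4898618  0.12543818 0.1058441 ] [ 0.00580536  0.53848539 -0.07634656]
```

View pics/c2.png

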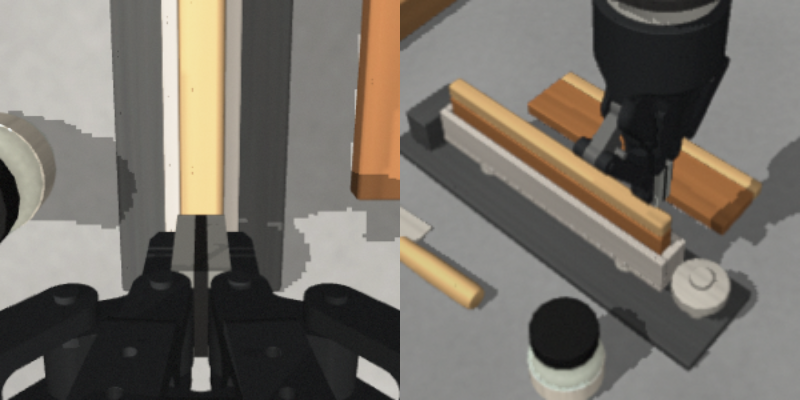

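Seen from the wrist, the fingers are centred on the edge within about 1 mm. I'll go down gently and watch the force.

Emit:
arm_command([
  [[0, 0, 0, -0.06, 0], [0, 0, 0, -0.06, 0], [0, 0, 0, -0.04, 0], [0, 0, 0, -0.03, 0], [0, 0, 0, -0.03, 0], [0, 0, 0, -0.03, 0], [0, 0, 0, -0.03, 0], [0, 0, 0, 0, 0], [0, 0, 0, 0, 0], [0, 0, 0, 0, 0]],
])

```text
t: 6.5
eef_pos: [0.4895, 0.1254, 0.0886]
tool_rot: [-0.0, 0.999, -0.048, 0.0]
contact_force: [-1.5, 0.1, 3.3]
gripper_width: 0.002
grasp_force: 1.4
```

Emit:
arm_command([
  [[0, 0, 0, -0.02, 0], [0, 0, 0, -0.02, 0], [0, 0, 0, 0, 0], [0, 0, 0, 0, 0], [0, 0.02, -0.002, 0, 0], [0, 0.03, -0.003, 0, 0], [0, 0.05, -0.005, 0, 0], [0, 0.05, -0.005, 0, 0], [0, 0.05, -0.005, 0, 0], [0, 0.05, -0.005, 0, 0]],
])

```text
t: 7.75
eef_pos: [0.5047, 0.1238, 0.0861]
tool_rot: [0.0, 0.999, -0.048, 0.0]
contact_force: [-4.2, 1.3, 3.9]
gripper_width: 0.002
grasp_force: 2.0
```

Emit:
arm_command([
  [[0, 0.07, -0.007, 0, 0], [0, 0.07, -0.007, 0, 0], [0, 0.07, -0.007, 0, 0], [0, 0.07, -0.007, 0, 0], [0, 0.07, -0.007, 0, 0], [0, 0.07, -0.007, 0, 0], [0, 0.07, -0.007, 0, 0], [0, 0.07, -0.007, 0, 0], [0, 0.07, -0.007, 0, 0], [0, 0.07, -0.007, 0, 0]],
])

```text
t: 9.0
eef_pos: [0.5467, 0.1196, 0.0861]
tool_rot: [0.0, 0.999, -0.048, 0.0]
contact_force: [-3.2, 1.2, 4.1]
gripper_width: 0.003
grasp_force: 2.0
```

Run:
```python
from h import *
shot('wrist','w3');shot('side','s3'); print(get_obs()['eef_pos'],get_obs()['contact_force'])
a=cv2.imread('pics/w3.png')[120:420,170:470];b=cv2.imread('pics/s3.png')[200:420,200:420]
cv2.imwrite('pics/c3.png',np.hstack([cv2.resize(a,(400,400)),cv2.resize(b,(400,400))]))
```

```text
[0.54731511 0.11956954 0.08622201] [-0.45031673 -0.71507926  4.22244505]
```

View pics/c3.png

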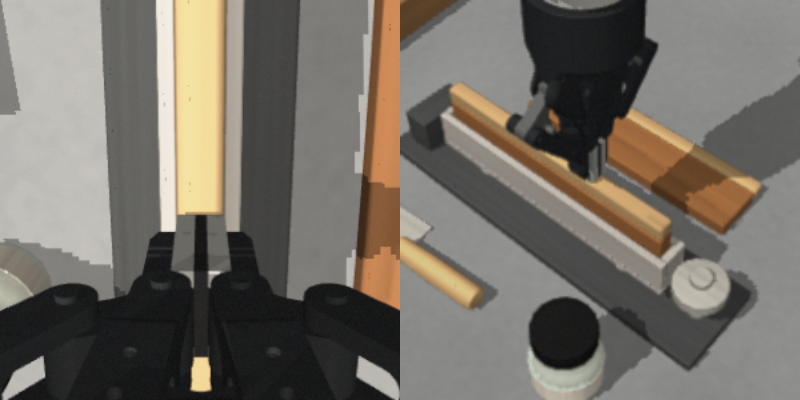

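Contact is good: the fingers are centred and the scraper is upright and seated. I'll carry on along the edge.

Emit:
arm_command([
  [[0, 0.07, -0.007, 0, 0], [0, 0.07, -0.007, 0, 0], [0, 0.07, -0.007, 0, 0], [0, 0.07, -0.007, 0, 0], [0, 0.07, -0.007, 0, 0], [0, 0.07, -0.007, 0, 0], [0, 0.07, -0.007, 0, 0], [0, 0.07, -0.007, 0, 0], [0, 0.07, -0.007, 0, 0], [0, 0.07, -0.007, 0, 0]],
])

```text
t: 10.35
eef_pos: [0.5887, 0.1154, 0.0861]
tool_rot: [-0.0, 0.999, -0.048, 0.0]
contact_force: [-3.5, -0.1, 4.3]
gripper_width: 0.004
grasp_force: 2.0
```

Emit:
arm_command([
  [[0, 0.07, -0.007, 0, 0], [0, 0.07, -0.007, 0, 0], [0, 0.07, -0.007, 0, 0], [0, 0.07, -0.007, 0, 0], [0, 0.07, -0.007, 0, 0], [0, 0.07, -0.007, 0, 0], [0, 0.07, -0.007, 0, 0], [0, 0.07, -0.007, 0, 0], [0, 0.07, -0.007, 0, 0], [0, 0.07, -0.007, 0, 0]],
])

```text
t: 11.6
eef_pos: [0.6307, 0.1112, 0.0861]
tool_rot: [0.0, 0.999, -0.048, 0.0]
contact_force: [-3.3, 0.6, 3.8]
gripper_width: 0.0
grasp_force: 2.0
```

Emit:
arm_command([
  [[0, 0.07, -0.007, 0, 0], [0, 0.07, -0.007, 0, 0], [0, 0.07, -0.007, 0, 0], [0, 0.07, -0.007, 0, 0], [0, 0.07, -0.007, 0, 0], [0, 0.07, -0.007, 0, 0], [0, 0.07, -0.007, 0, 0], [0, 0.07, -0.007, 0, 0], [0, 0.07, -0.007, 0, 0], [0, 0.07, -0.007, 0, 0]],
])

```text
t: 12.85
eef_pos: [0.6728, 0.107, 0.0861]
tool_rot: [0.0, 0.999, -0.048, 0.0]
contact_force: [-3.3, 0.9, 4.5]
gripper_width: 0.001
grasp_force: 2.0
```

Next I'll go about 8 mm further to the block end, hold there, then lift straight up slowly.

Emit:
arm_command([
  [[0, 0.07, -0.007, 0, 0], [0, 0.06, -0.006, 0, 0], [0, 0.02, -0.002, 0, 0], [0, 0, 0, 0, 0], [0, 0, 0, 0, 0], [0, -0.01, 0, 0.03, 0], [0, 0, 0, 0.04, 0], [0, 0, 0, 0.05, 0], [0, 0, 0, 0.1, 0], [0, 0, 0, 0.2, 0]],
])

```text
t: 14.1
eef_pos: [0.6803, 0.106, 0.1113]
tool_rot: [0.0, 0.999, -0.048, -0.001]
contact_force: [0.3, 0.7, -0.8]
gripper_width: -0.001
grasp_force: 0.0
```

Emit:
arm_command([
  [[0, 0, 0, 0.3, 0], [0, 0, 0, 0.4, 0], [0, 0, 0, 0.4, 0], [0, 0, 0, 0.4, 0], [0, -0.2, 0, 0.2, 0], [0, -0.4, 0, 0, 0], [0, -0.4, 0, 0, 0], [0, -0.4, 0, 0, 0], [0, 0, 0, 0, 0], [0, 0, 0, 0, 0]],
])

```text
t: 15.35
eef_pos: [0.5972, 0.106, 0.2137]
tool_rot: [0.0, 0.999, -0.048, 0.0]
contact_force: [-0.2, 0.2, -0.2]
gripper_width: 0.001
grasp_force: 0.0
```

Run:
```python
from h import *
shot('wrist','w4');shot('side','s4'); print(get_obs()['eef_pos'],get_obs()['contact_force'])
a=cv2.resize(cv2.imread('pics/w4.png'),(400,300));b=cv2.imread('pics/s4.png')[200:420,190:410]
b0=cv2.imread('pics/side0.png')[200:420,190:410]
cv2.imwrite('pics/c4.png',np.hstack([a,cv2.resize(b,(300,300))]))
d=cv2.absdiff(b,b0).max(2);d[:90]=0;print((d>40).sum())
```

```text
[0.59752913 0.10598652 0.21338901] [ 0.48119032  0.10058633 -0.35274535]
0
```

View pics/c4.png

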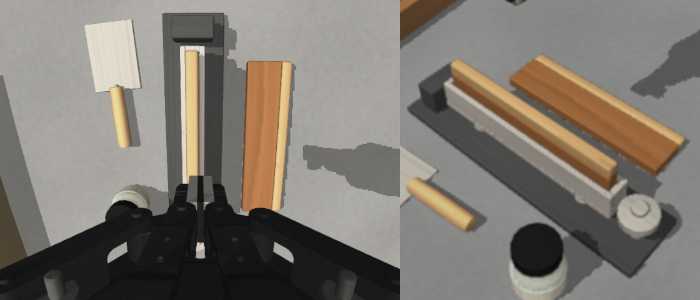

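The scraper is upright and seated, the tool is clear, and everything else is where it was.

```bash
python3 -c "
from station import job
print(job.hand_in())"
```

```text
the job is handed in; nothing more can be done
None
```

I ran the closed fingertips along the scraper's edge from the wheel end to the block end, at about 4 N downward by the wrist readings. I then drew clear and handed the job in: the final pictures show the scraper upright and seated, with nothing else moved, but the hand-in gave no verdict.

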